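# Ready the pencil sharpener for thick pencils

## Task

Get the electric pencil sharpener ready for the thick pencils: push its shavings drawer fully shut (the motor will not run with it open), and push the red tab of its size dial round until the dial clicks in with the tab at the mark for the thickest pencils, the largest dot and the only blue one. Only push with the fingers: do not squeeze the tab or the drawer's lip between the fingers, do not lift, tip or shove the sharpener out of its place, and leave everything else on the desk where it is.

Things in the scene. Friction and masses are not known exactly. Their poses are not given: they have to be found in the camera images.
- sharpener: Electric pencil sharpener, grey housing 150 mm deep (x), 144 mm wide (y) on a dark base; flat deck 88 mm above the desk. Loose on rubber feet, about 1.7 kg: a level push over about 10 N shoves it. Origin on the desk under its middle; x to its back, -x side is the front with the drawer, z up. The dial turns about the vertical through this origin.
- dial_axis (a point): Centre of the size dial at the deck, 88 mm above the desk. The dial is a black disc 69 mm across, its face 95.5 mm above the desk (hub in the middle: 99 mm). Six dots are printed on the deck round it, 54 mm from here and 60 deg apart: five black, 5 to 11 mm across, and one blue, 16 mm. The grey arrow in front of the dial only shows which hole takes the pencil.
- size_dial (a joint): Turn of the dial, rad, counter-clockwise from above; 0 (also 6.283, -6.283): tab at the blue dot, along the sharpener's +y. No end stops, turns either way. Clicks in at each dot, every 1.047 rad. Within about 0.45 rad of a dot a spring pulls it into that click; pushing it over to the next takes about 2 N at the tab, and past the middle it jumps ahead of the finger.
- tab (a point): Middle of the red tab, an upright fin on the dial's rim: 34 to 47 mm from the dial's axis (this point 40.5), 8 mm thick in the direction it is pushed, this point 102 and its top 113.5 mm above the desk. Turns with the dial; x axis points away from the dial's axis. Only the fin stands higher than 99 mm, so a fingertip can come down beside it.
- thick_mark (a point): Middle of the blue dot (16 mm across) on the deck, 88 mm above the desk, at the +y side of the dial.
- shavings_drawer (a joint): How far the shavings drawer stands open, m: 0 fully shut, 0.060 fully open. It shuts along the sharpener's +x; 1 to 2 N moves it and it stays where it is left.
- drawer_lip (a point): Middle of the front edge of the drawer's black finger lip, 36 mm above the desk; moves with the drawer. Lip 56 mm wide (y), 31 to 41 mm above the desk, 17 mm out from the drawer front (black, 138 mm wide, 9 to 46 mm above the desk). Drawer shut: this point is 95 mm in front of the sharpener's origin, 20 mm in front of its housing.
- green_pencil: Thick green pencil, 11 mm across, 139 mm long, lying; origin on the desk under its middle, y axis towards its tip. A bystander.
- red_pencil: Thick red pencil, 11 mm across, 139 mm long, lying; origin on the desk under its middle, y axis towards its tip. A bystander.
- spectacles: Folded brown reading spectacles, 134 mm wide (along y), 41 mm high; origin under the middle. A bystander.
- stapler: Dark blue stapler, 36x148x51 mm (long side along y); origin under the middle. A bystander.
- eraser: White eraser in a blue card sleeve, 21x44x12 mm; origin under the middle. A bystander.

How it is judged:
By the outcome, as a careful person would: the job done as asked, in the order asked, and still so for the second after the job is handed in, with the robot touching nothing.
It also fails if it takes over 48 s, if anything falls off the work surface, if the arm or the gripper's body presses on something with over 40 N, if the wrist force passes 120 N, or if a joint passes its speed limit or range.

## Robot

A 6-joint arm with a two-finger parallel gripper is mounted at the origin on a cart in front of the work surface, level with it; the furniture and walls round the work are solid. World frame = base frame: x ahead of the robot, y to its left, z up, the work surface at z = 0. Lengths are in m, angles in rad, forces in N, time in s.
With the tool pointing down it reaches from about 0.25 to 0.775 m from the base axis. Payload 8.9 kg.
Tool frame: the origin (TCP) lies midway between the tips of the shut fingers; the grasp point (between the pads) lies arm.grip_depth behind it (arm.grip_depth is the distance from the TCP to the grasp point, in m); y points along the fingers, x is the direction in which the jaws open and shut, and the axes are right-handed (so a half turn about y gives the same grasp; the last joint's range is limited). The gripper opens to 85 mm and grips with 20 to 120 N. Pads are 22 mm wide; open, the fingers measure 114 mm over their backs; the gripper's body (76 mm by 85 mm) begins 54 mm behind the grasp point. The pads swing forward as they close: fully open they stand 13 mm farther back than shut.
Start: joints at [-1.275, 0.291, -0.153, 1.127, 0, 1.431], TCP at [0.221, -0.476, 0.195] pointing down, gripper open.
Joint ranges: [-2.52, 2.52], [-0.91, 1.74], [-1.3, 1.37], [-1.96, 2.02], [-1.52, 1.47], [-3.14, 3.14]. Speed limits (rad/s): [2.22, 2.22, 2.79, 3.14, 3.14, 3.14].

## Interface

Orientations are given as a unit quaternion [x, y, z, w].
In Python, from plant import arm, get_image, calibration, order gives the robot as it stands.
- The arm moves only by the tool jog_arm, never from a script. Its argument "rows" is text: rows parted by semicolons, each of 7 numbers parted by spaces: the turn, a rotation vector about the world's x, y, z in degrees, then the shift along the world's x, y, z in m, then the opening, from -1 (shut) to 1 (fully open). A call has 1 to 12 rows; each row is the pose to reach, as a shift and turn from the pose commanded when the call began; what a row does not reach only later rows make up. A row lasts 1/10 s, in which the tool goes at most 50 mm and 8.59 degrees, less where a joint would pass 70% of its speed; a pose out of reach is approached as far as the arm can. A call with a gripper value outside its range is refused whole. The fingers move at their own pace and stop on an object; the grip force is fixed at half the most. Time passes only in rows, so rows that repeat a pose let the fingers close. It gives the time, the measured TCP pose, the force and the opening at its end, in the units of the state.
- arm.get_obs(): the state, without advancing time (a new reading comes with each control period).
- get_image(name): name is "scene" or "top" or "wrist"; returns the picture (400x640x3 uint8, blue, green, red); there is no depth.
- calibration(name): a dict with "intrinsics" (3x3 intrinsics, pixels), "R" (3x3) and "t" (3): a world point X has camera coordinates R X + t; the wrist camera has in their place "hand_eye" (4x4, takes a point from camera to tool coordinates, whose origin is the TCP and whose axes are the tool frame's). Camera axes: x right, y down, z forward; pixel columns grow to the right and rows downward; lengths in m; the calibration is good to about 2 mm. A picture is of the moment at which its call begins: read the wrist's pose just before it. calibration takes no time and is no camera call.
- order.job_done(): hands the job in, once; it reports no verdict.
The state is a dict: "t": time; "joint_pos": joint angles; "qd": joint speeds; "tau": joint torques, N m; "ee_pos": TCP position; "ee_rot": TCP orientation; "force": force on the tool from outside, world axes, zero at the start; "ft_torque": the same for the moment, N m; "width": finger opening in m.
Only numpy, scipy, OpenCV 4.12 (cv2) and the standard library are available. Lean on these libraries where they do the work, as an engineer would, in place of code of your own. Each camera call takes 0.05 s, during which the arm holds its last target.

## Working session

There is one attempt and no reset: what is moved stays moved. The work goes in short steps, Python scripts to look and compute and a tool call to move; the robot and the scene stay as the last step left them, time stands still between calls to the robot, and variables do not carry over. Pictures are saved under pics/ and viewed, and the job is handed in when it is done.

Besides the shell and the picture viewer there is one more tool, called after ">>>" as a command line: name --argument value ..., lists and objects as JSON in quotes. jog_arm: Moves the arm, as the interface text tells. Its arguments: {"type":"object","properties":{"rows":{"type":"string"}},"required":["rows"]}

```bash
mkdir -p pics; ls
python3 - <<'E'
from plant import arm,get_image,calibration
import cv2,numpy as np
o=arm.get_obs();print(o['t'],o['ee_pos'],o['ee_rot'],o['width'],arm.grip_depth)
for n in('scene','top'):
    cv2.imwrite(f'pics/{n}0.png',get_image(n));c=calibration(n);print(n,c)
E
```

```text
pics
0.0 [ 0.22100444 -0.47568235  0.19455187] [-0.5957712   0.38074056 -0.38005347  0.59636622] 0.08516785236684114 0.0187
scene {'intrinsics': array([[419.47287949,   0.        , 322.64887433],
       [  0.        , 419.47287949, 199.18716747],
       [  0.        ,   0.        ,   1.        ]]), 'R': array([[-0.71167306, -0.70234352, -0.01533107],
       [-0.45538033,  0.47782701, -0.75120577],
       [ 0.5349301 , -0.52763144, -0.65989003]]), 't': array([0.4458625 , 0.24838874, 0.71919757])}
top {'intrinsics': array([[446.48880016,   0.        , 313.9383473 ],
       [  0.        , 446.48880016, 192.38945293],
       [  0.        ,   0.        ,   1.        ]]), 'R': array([[-0.00953706, -0.99994675, -0.00394206],
       [-0.99256537,  0.00994487, -0.12130579],
       [ 0.12133853,  0.00275585, -0.99260736]]), 't': array([0.14745072, 0.52757066, 0.94326088])}
```

View pics/scene0.png

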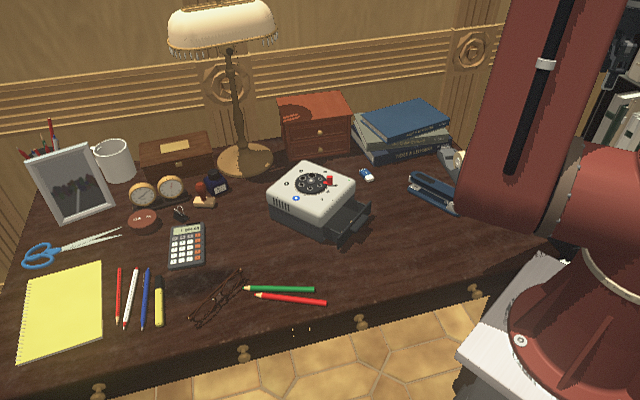

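View pics/top0.png

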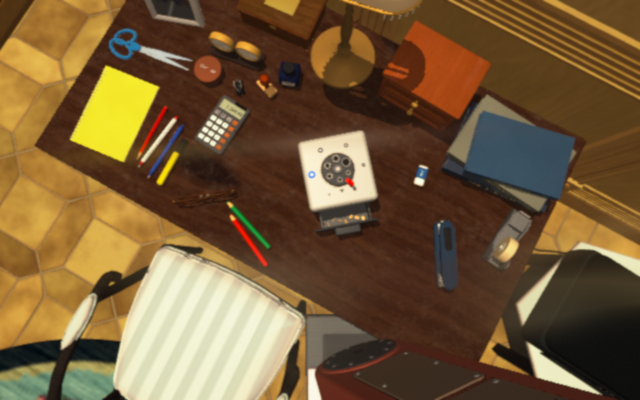

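```bash
cat > h.py <<'E'
from plant import arm,get_image,calibration
import cv2,numpy as np
def ray(n,u,v,z):
    c=calibration(n);K,R,t=c['intrinsics'],c['R'],c['t']
    d=R.T@np.linalg.inv(K)@[u,v,1];o=-R.T@t
    return o+d*(z-o[2])/d[2]
def proj(n,X):
    c=calibration(n);p=c['intrinsics']@(c['R']@np.array(X)+c['t']);return p[:2]/p[2]
def blobs(im,lo,hi,box,amin=4):
    h=cv2.cvtColor(im,cv2.COLOR_BGR2HSV);m=cv2.inRange(h,lo,hi)
    k=np.zeros_like(m);x0,y0,x1,y1=box;k[y0:y1,x0:x1]=m[y0:y1,x0:x1]
    n,_,s,c=cv2.connectedComponentsWithStats(k)
    return [(s[i,4],c[i],s[i,:4]) for i in range(1,n) if s[i,4]>=amin]
E
python3 - <<'E'
from h import *
for n,box,cb in(('top',(285,120,390,245),(280,115,395,245)),('scene',(255,150,375,250),(255,150,385,260))):
    im=cv2.imread(f'pics/{n}0.png')
    for a,c,s in blobs(im,(100,120,80),(125,255,255),box): print(n,'blue',a,c,s,ray(n,*c,.088))
    for a,c,s in blobs(im,(0,150,90),(8,255,255),box)+blobs(im,(172,150,90),(180,255,255),box): print(n,'red',a,c,s,ray(n,*c,.1135),ray(n,*c,.102))
    x0,y0,x1,y1=cb
    cv2.imwrite(f'pics/{n}0c.png',cv2.resize(im[y0:y1,x0:x1],None,fx=5 if n=='top' else 5,fy=5 if n=='top' else 5,interpolation=cv2.INTER_CUBIC)[:600])
E
```

```text
top red 46 [349.02173913 181.36956522] [345 178   9   8] [0.54065647 0.07141519 0.1135    ] [0.54234196 0.07053158 0.102     ]
scene blue 28 [364.64285714 172.        ] [360 169  10   7] [ 0.5125612  -0.02139716  0.088     ]
scene blue 21 [295.85714286 197.66666667] [293 196   7   5] [0.5601722  0.14566932 0.088     ]
scene red 54 [328.25925926 180.40740741] [323 176   9   9] [0.52881629 0.07964663 0.1135    ] [0.53883553 0.06939576 0.102     ]
```

View pics/top0c.png

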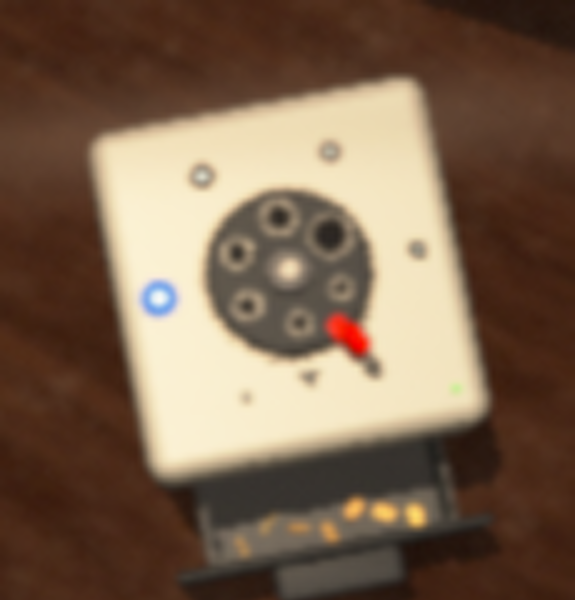

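View pics/scene0c.png

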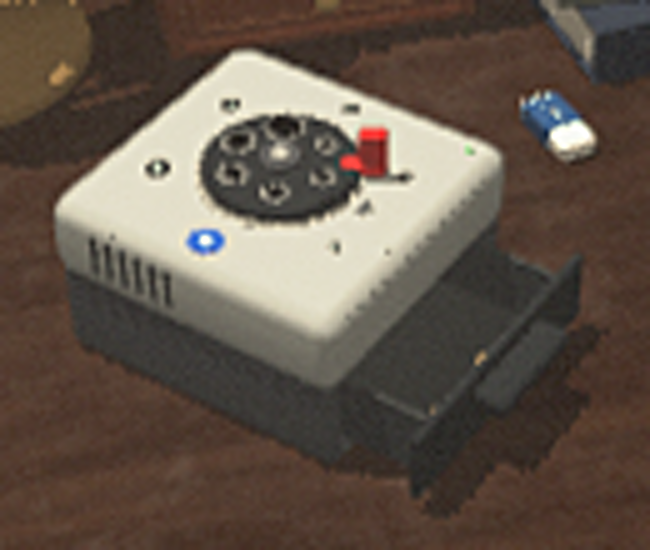

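Run:
```python
from h import *
D=np.array([(159,298),(246,397),(373,367),(418,249),(330,150),(202,175)])/5+[280-.4,115-.4]
P=np.array([ray('top',*p,.088) for p in D])[:,:2]
c=P.mean(0);r=P-c
print('c',c,'rad',np.hypot(*r.T),'ang',np.degrees(np.unwrap(np.arctan2(r[:,1],r[:,0]))))
a=np.unwrap(np.arctan2(r[:,1],r[:,0]))-np.arange(6)*np.pi/3
yaw=a.mean()-np.pi/2;print('yaw',np.degrees(yaw),np.degrees(a-np.pi/2))
ex=np.array([np.cos(yaw),np.sin(yaw)]);ey=np.array([-ex[1],ex[0]])
# scene dots
S=np.array([(206,241),(403,177),(365,208),(336,246)])/5+[255-.4,150-.4]
for s in S:
    p=ray('scene',*s,.088)[:2]-c;print('scene dot',p@ex,p@ey)
# lip front edge top corners, top cam
for s in [(285,597),(405,578)]:
    p=ray('top',s[0]/5+279.6,s[1]/5+114.6,.041)[:2];q=p-c;print('lip',p,q@ex,q@ey)
for s in [(180,582),(492,520)]:
    p=ray('top',s[0]/5+279.6,s[1]/5+114.6,.046)[:2];q=p-c;print('front',p,q@ex,q@ey)
for s in [(493,398),(573,325)]:
    p=ray('scene',s[0]/5+254.6,s[1]/5+149.6,.041)[:2];q=p-c;print('lip sc',p,q@ex,q@ey)
for n,s,z in[('top',(338,320),.1135),('top',(360,350),.1135),('scene',(374,133),.1135)]:
    o=(280,115) if n=='top' else (255,150)
    p=ray(n,s[0]/5+o[0]-.4,s[1]/5+o[1]-.4,z)[:2];q=p-c;print('tab',p,np.hypot(*q),np.degrees(np.arctan2(q@ey,q@ex))-90)
```

```text
c [0.57045751 0.09346175] rad [0.05453983 0.05498022 0.0527527  0.05486877 0.05469029 0.05436149] ang [100.86495444 160.76978673 220.71980711 279.66390959 340.39875227
 400.32742173]
yaw 10.457438643534969 [10.86495444 10.76978673 10.71980711  9.66390959 10.39875227 10.32742173]
scene dot -0.0007947606282203212 0.05361554462749654
scene dot -0.04723419679693309 -0.02735991836085034
scene dot -0.04496145550920462 -0.0009110724522643656
scene dot -0.048454943312440456 0.02628796901938796
lip [0.43770367 0.09460101] -0.13034201907858334 0.025215830573551663
lip [0.44531732 0.04305981] -0.13220982009854496 -0.02685117971077663
front [0.44436475 0.13949628] -0.11564286103579645 0.06815637287766341
front [0.46950142 0.00582929] -0.115184945107632 -0.06785284148896491
lip sc [0.44091356 0.09618605] -0.1268977505841403 0.026191932613368423
lip sc [0.44529499 0.03896352] -0.13297527279995952 -0.030875381877338987
tab [0.54631573 0.07496696] 0.030411880914835977 -243.00204903394547
tab [0.5340574  0.06637029] 0.04537526678437573 -243.79828366682133
tab [0.53702287 0.06765818] 0.04223386007156892 -242.79786293196656
```

Run:
```python
from h import *
from scipy.spatial.transform import Rotation as R
o=arm.get_obs();print(R.from_quat(o['ee_rot']).as_matrix().round(3),o['force'],o['ft_torque'])
print(calibration('wrist'))
cv2.imwrite('pics/w0.png',get_image('wrist'))
```

```text
[[ 0.421 -0.     0.907]
 [-0.907  0.001  0.421]
 [-0.001 -1.     0.   ]] [-0.52659559  0.29384287  0.1684086 ] [-0.00240449  0.01088514  0.00020236]
{'intrinsics': array([[291.93458824,   0.        , 314.05895658],
       [  0.        , 291.93458824, 195.4579428 ],
       [  0.        ,   0.        ,   1.        ]]), 'hand_eye': array([[ 9.99998623e-01, -5.39383269e-04,  1.56910854e-03,
         1.10569492e-03],
       [-1.65910034e-03, -3.13347441e-01,  9.49637104e-01,
        -1.78542514e-01],
       [-2.05422188e-05, -9.49638400e-01, -3.13347904e-01,
         8.01086740e-02],
       [ 0.00000000e+00,  0.00000000e+00,  0.00000000e+00,
         1.00000000e+00]])}
```

View pics/w0.png

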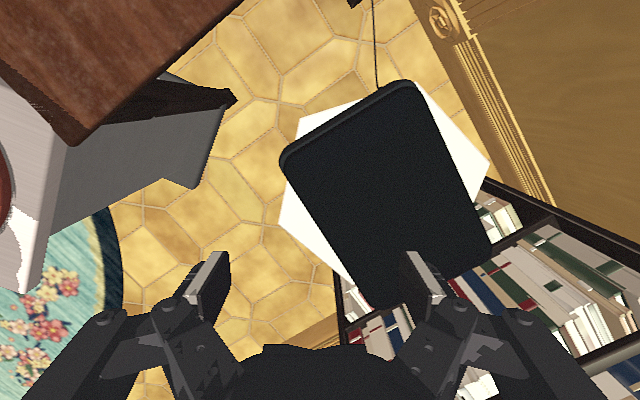

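>>> jog_arm --rows "0 0 8 0.015 0.045 0 -1;0 0 16 0.03 0.09 0 -1;0 0 24 0.044 0.134 0 -1;0 0 32 0.059 0.179 0 -1;0 0 40 0.074 0.224 0 -1;0 0 48 0.089 0.269 0 -1;0 0 56 0.104 0.314 0 -1;0 0 64 0.118 0.358 0 -1;0 0 72 0.133 0.403 0 -1;0 0 80 0.148 0.448 0 -1;0 0 88 0.163 0.493 0 -1;0 0 96 0.175 0.533 0 -1"

```text
t: 1.35
ee_pos: [0.3964, 0.0592, 0.1952]
ee_rot: [0.681, 0.191, -0.19, -0.681]
force: [0.8, -0.6, 0.1]
width: -0.0001
```

>>> jog_arm --rows "0 0 8.5 0 0 -0.01 -1;0 0 17 0 0 -0.02 -1;0 0 25.5 0 0 -0.03 -1;0 0 34 0 0 -0.04 -1;0 0 42.5 0 0 -0.05 -1;0 0 51 0 0 -0.06 -1;0 0 59.5 0 0 -0.07 -1;0 0 69.6 0 0 -0.08 -1;0 0 69.6 0.001 0.002 -0.09 -1;0 0 69.6 0.001 0.002 -0.09 -1"

```text
t: 2.35
ee_pos: [0.3963, 0.059, 0.104]
ee_rot: [-0.452, -0.543, 0.543, 0.453]
force: [0.3, -0.2, -0.1]
width: -0.0
```

Run:
```python
from h import *
from scipy.spatial.transform import Rotation as R
o=arm.get_obs();m=R.from_quat(o['ee_rot']).as_matrix();print(m.round(3),np.degrees(np.arctan2(m[1,0],m[0,0])),o['force'],np.degrees(o['joint_pos']).round(1),o['ee_pos'])
cv2.imwrite('pics/t1.png',cv2.resize(get_image('top')[110:260,250:450],None,fx=4,fy=4));cv2.imwrite('pics/s1.png',get_image('scene'))
```

```text
[[-0.18  -0.002 -0.984]
 [ 0.984  0.    -0.18 ]
 [ 0.001 -1.     0.002]] 100.34899412325393 [ 0.33422631 -0.18254486 -0.08135222] [ -2.    8.1 -34.8  47.2   0.  -12.4] [0.39629947 0.05903885 0.10403165]
```

View pics/t1.png

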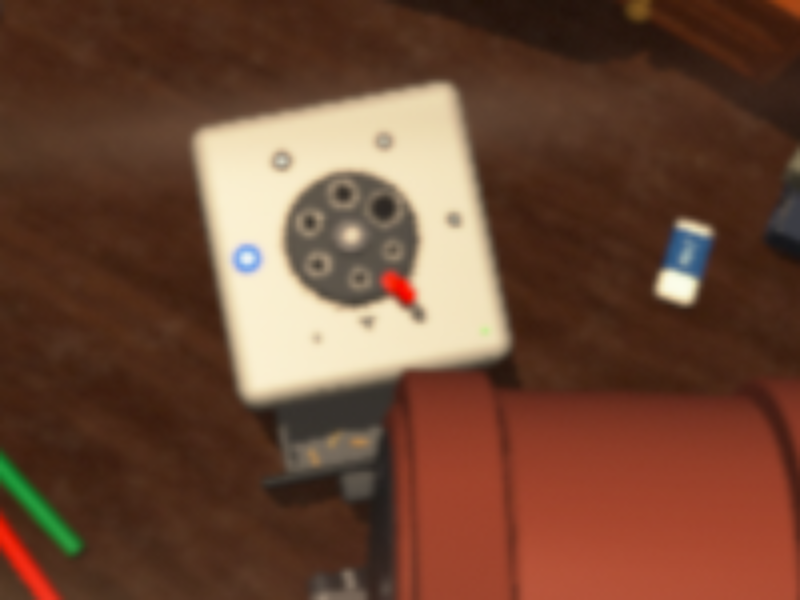

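View pics/s1.png

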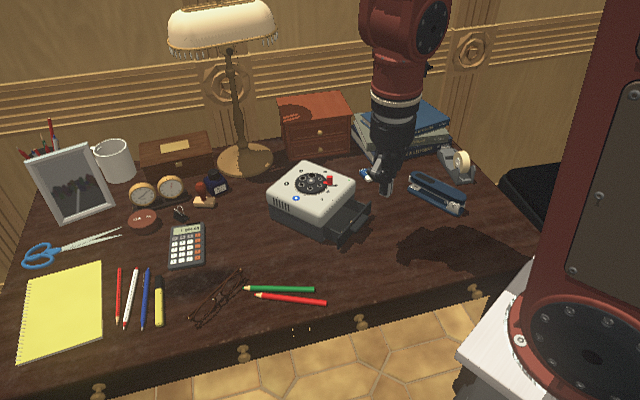

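Run:
```python
from h import *
o=arm.get_obs();print(proj('scene',o['ee_pos']),proj('top',o['ee_pos']))
```

```text
[383.37128075 207.6639752 ] [356.3712931  253.44832406]
```

Run:
```python
import cv2
im=cv2.imread('pics/s1.png')[130:250,310:470]
cv2.imwrite('pics/s1c.png',cv2.resize(im,None,fx=5,fy=5,interpolation=cv2.INTER_CUBIC))
```

```text
(no output)
```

View pics/s1c.png

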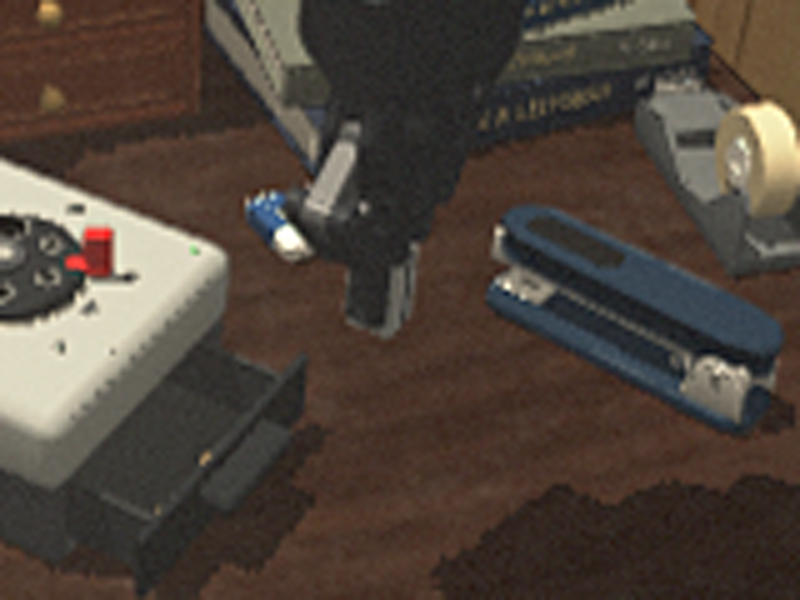

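Run:
```python
from h import *
cv2.imwrite('pics/w1.png',get_image('wrist'))
c=calibration('wrist');T=np.linalg.inv(c['hand_eye'])
for p in [(0,0,0),(.0145,0,0),(0,0,.011),(0,0,-.011),(0,-.0187,0)]:
    q=c['intrinsics']@(T@[*p,1])[:3];print(p,q[:2]/q[2],q[2])
c=calibration('scene');o=arm.get_obs();print(c['R']@o['ee_pos']+c['t'],proj('scene',o['ee_pos']+[0,0,.02]),o['t'])
```

```text
(0, 0, 0) [316.23857798 226.16575536] 0.19482918904654067
(0.0145, 0, 0) [337.96820286 226.17945056] 0.19480748704803436
(0, 0, 0.011) [316.27756479 210.78873301] 0.19137502693499525
(0, 0, -0.011) [316.2009495  241.00703199] 0.1982833511580861
(0, -0.0187, 0) [316.40872757 238.92559339] 0.1770750924788112
[0.12013353 0.0164499  0.83115916] [384.09937642 199.91834866] 2.5
```

View pics/w1.png

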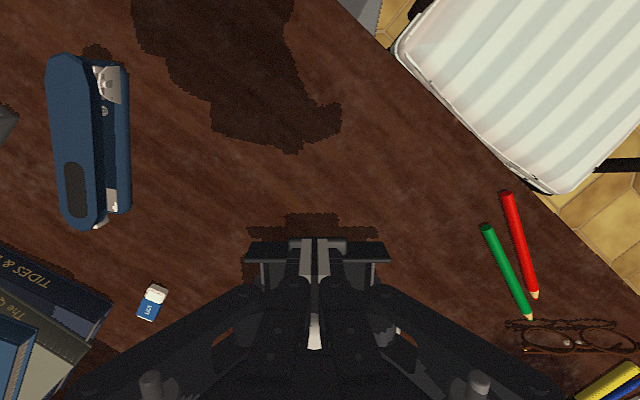

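Run:
```python
import cv2
im=cv2.imread('pics/w1.png')[190:370,210:430]
im=cv2.convertScaleAbs(im,alpha=2,beta=20)
cv2.imwrite('pics/w1c.png',cv2.resize(im,None,fx=3.3,fy=3.3,interpolation=cv2.INTER_CUBIC))
```

```text
(no output)
```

View pics/w1c.png

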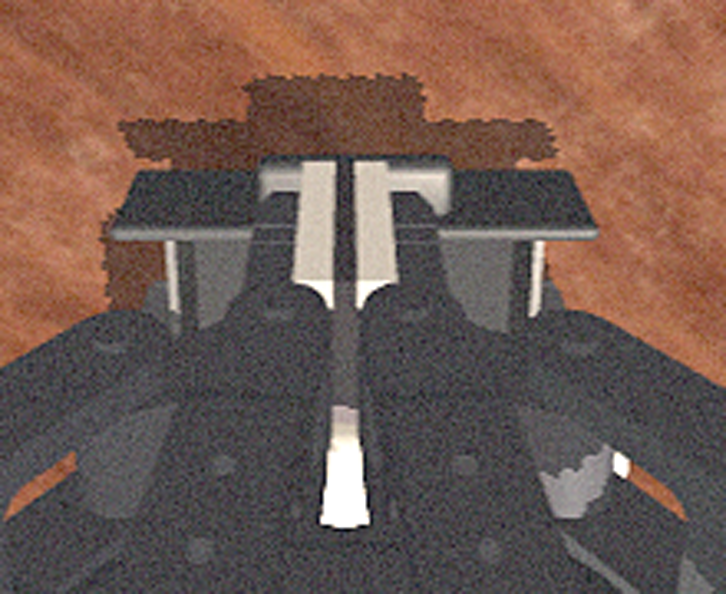

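>>> jog_arm --rows "0 0 0 0 0 -0.02 -1;0 0 0 0 0 -0.04 -1;0 0 0 0 0 -0.06 -1;0 0 0 0 0 -0.074 -1;0 0 0 0 0 -0.074 -1"

```text
t: 3.0
ee_pos: [0.3962, 0.0588, 0.0302]
ee_rot: [-0.452, -0.543, 0.544, 0.453]
force: [0.7, 0.2, 0.4]
width: -0.0001
```

Run:
```python
from h import *
o=arm.get_obs();e=o['ee_pos'];print(e,o['force'],o['t'])
im=get_image('scene');w=get_image('wrist')
for dx in(-.011,.011):
  for dy in(-.0145,.0145): print(proj('scene',e+[dx,dy,0]),proj('scene',e+[dx,dy,.04]))
a=cv2.resize(im[150:250,320:450],None,fx=6,fy=6,interpolation=cv2.INTER_CUBIC);cv2.imwrite('pics/s2c.png',a)
cv2.imwrite('pics/w2.png',w)
```

```text
[0.39619251 0.0588443  0.03024766] [0.71321448 0.20876821 0.44880709] 3.0
[389.29846026 233.17073071] [391.05418803 219.48579382]
[380.61617246 240.47825052] [382.13111152 226.7736621 ]
[381.0716479 228.0207071] [382.55316402 214.36472645]
[372.36237357 235.1406037 ] [373.60066612 221.45995006]
```

View pics/s2c.png

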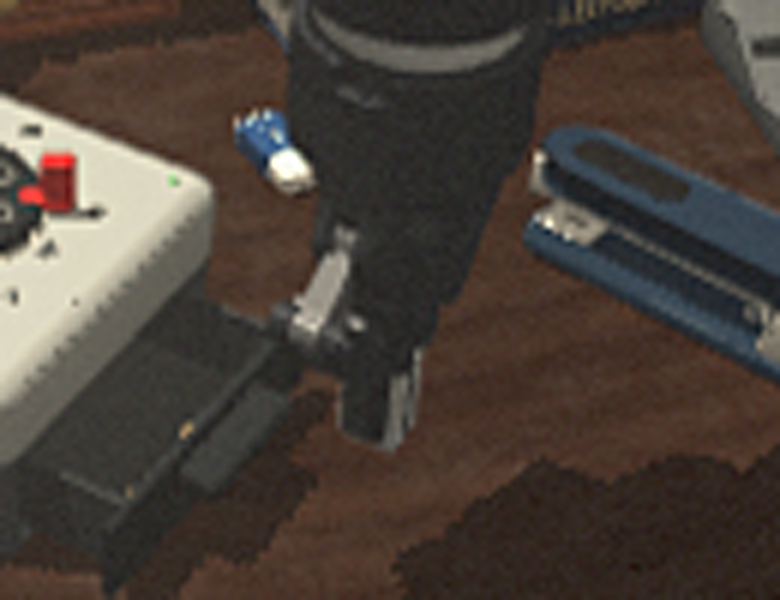

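View pics/w2.png

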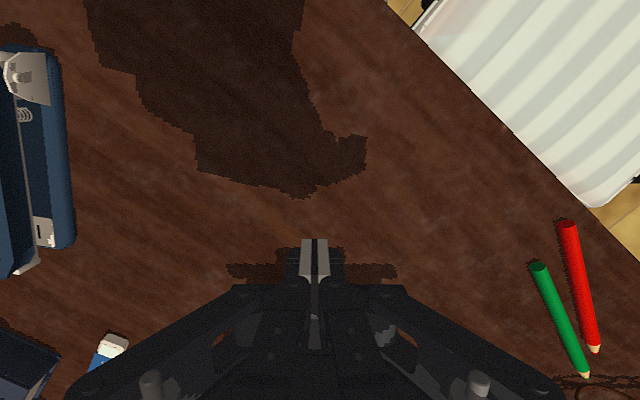

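>>> jog_arm --rows "0 0 0 0 0 -0.008 -1;0 0 0 0 0 -0.016 -1;0 0 0 0 0 -0.022 -1;0 0 0 0 0 -0.026 -1;0 0 0 0 0 -0.026 -1"

```text
t: 3.6
ee_pos: [0.3966, 0.0589, 0.0045]
ee_rot: [-0.452, -0.543, 0.544, 0.452]
force: [-0.3, 0.1, -0.2]
width: -0.0002
```

Run:
```python
from h import *
o=arm.get_obs();e=o['ee_pos'];print(e,o['force'],o['t'])
im=get_image('scene')
a=cv2.resize(im[150:270,300:460],None,fx=5,fy=5,interpolation=cv2.INTER_CUBIC);cv2.imwrite('pics/s3c.png',cv2.convertScaleAbs(a,alpha=2,beta=20))
print(proj('scene',e))
```

```text
[0.39660349 0.05887236 0.00453675] [-0.32168918  0.06503688 -0.17399615] 3.6
[379.77200412 242.43242115]
```

View pics/s3c.png

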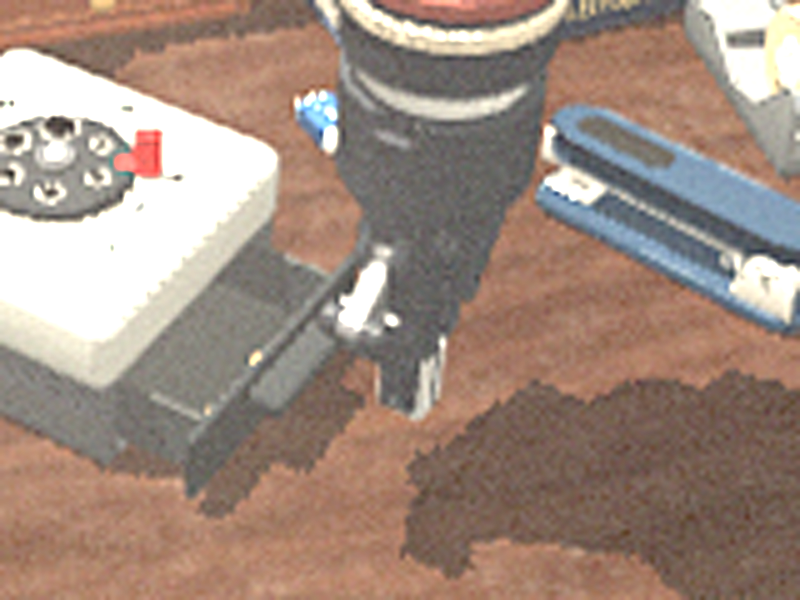

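>>> jog_arm --rows "0 0 0 0 0 -0.002 -1;0 0 0 0 0 -0.004 -1;0 0 0 0 0 -0.006 -1;0 0 0 0 0 -0.006 -1"

```text
t: 4.05
ee_pos: [0.397, 0.0589, -0.0011]
ee_rot: [-0.452, -0.544, 0.544, 0.452]
force: [-0.0, -0.3, 0.2]
width: 0.0001
```

>>> jog_arm --rows "0 0 0 0 0 -0.002 -1;0 0 0 0 0 -0.004 -1;0 0 0 0 0 -0.006 -1;0 0 0 0 0 -0.006 -1"

```text
t: 4.45
ee_pos: [0.3969, 0.0588, -0.0072]
ee_rot: [-0.452, -0.544, 0.544, 0.452]
force: [0.1, -0.4, 0.3]
width: 0.0002
```

>>> jog_arm --rows "0 0 0 0 0 -0.01 -1;0 0 0 0 0 -0.017 -1;0 0 0 0 0 -0.02 -1;0 0 0 0 0 -0.022 -1;0 0 0 0 0 -0.022 -1"

```text
t: 4.95
ee_pos: [0.3969, 0.0589, -0.0292]
ee_rot: [-0.452, -0.544, 0.544, 0.452]
force: [-0.1, 0.1, 0.1]
width: -0.0
```

Run:
```python
from h import *
o=arm.get_obs();e=o['ee_pos'];print(e,o['force'],o['t'],o['tau'],o['joint_pos'])
im=get_image('scene')
a=cv2.resize(im[150:270,300:460],None,fx=5,fy=5,interpolation=cv2.INTER_CUBIC);cv2.imwrite('pics/s4c.png',cv2.convertScaleAbs(a,alpha=2,beta=20))
w=get_image('wrist');cv2.imwrite('pics/w4.png',w)
print(proj('scene',e+[0,0,.035]))
```

```text
[ 0.39686083  0.05886903 -0.02922533] [-0.06259623  0.14346892  0.11001666] 4.95 [-2.47496017e-02 -4.38864934e+01  1.90336847e+01 -1.50955170e-01
 -1.17634128e-03  1.68665525e-05] [-3.54927182e-02  3.58346716e-01 -7.79846696e-01  4.33279024e-01
  4.07321351e-05 -2.18928910e-01]
[379.721698   241.97446988]
```

View pics/s4c.png

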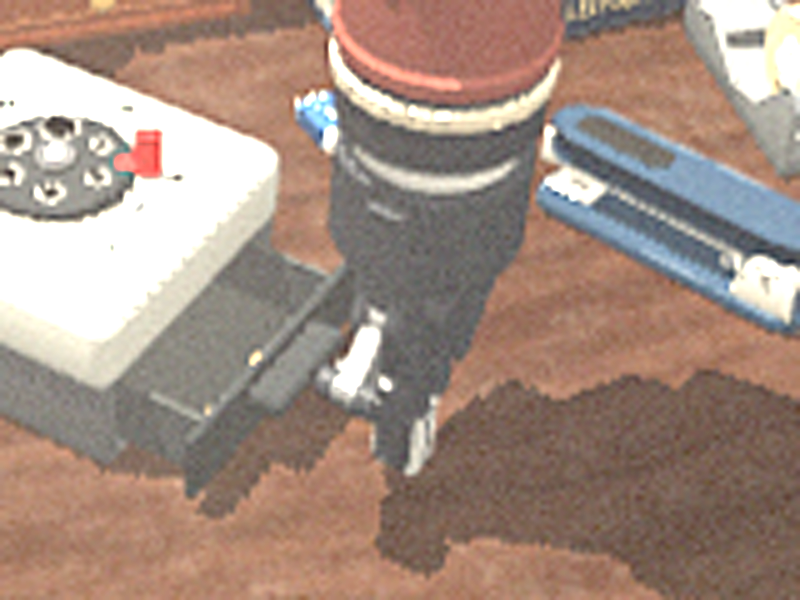

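View pics/w4.png

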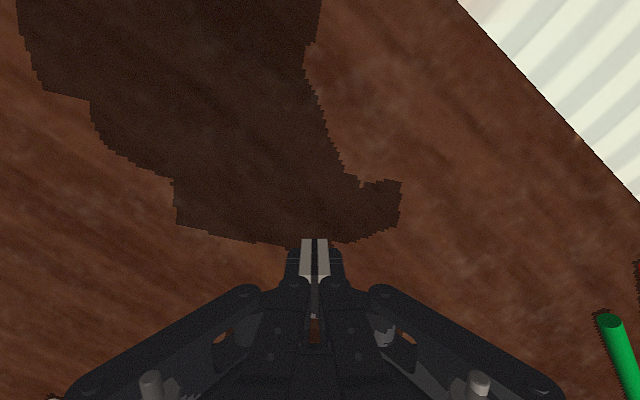

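>>> jog_arm --rows "0 0 0 0 0 0.012 -1;0 0 0 0 0 0.021 -1;0 0 0 0.012 0.0025 0.021 -1;0 0 0 0.022 0.0045 0.021 -1;0 0 0 0.03 0.006 0.021 -1;0 0 0 0.035 0.007 0.021 -1;0 0 0 0.04 0.008 0.021 -1;0 0 0 0.045 0.009 0.021 -1"

```text
t: 5.85
ee_pos: [0.4419, 0.0678, -0.0081]
ee_rot: [-0.452, -0.543, 0.544, 0.452]
force: [-0.9, -1.0, 0.0]
width: -0.0003
```

Run:
```python
from h import *
o=arm.get_obs();e=o['ee_pos'];print(e,o['force'],o['t'])
im=get_image('scene')
a=cv2.resize(im[150:270,280:440],None,fx=5,fy=5,interpolation=cv2.INTER_CUBIC);cv2.imwrite('pics/s5c.png',cv2.convertScaleAbs(a,alpha=2,beta=20))
```

```text
[ 0.44193562  0.06782446 -0.00811697] [-0.87056336 -0.97722357  0.04664164] 5.85
```

View pics/s5c.png

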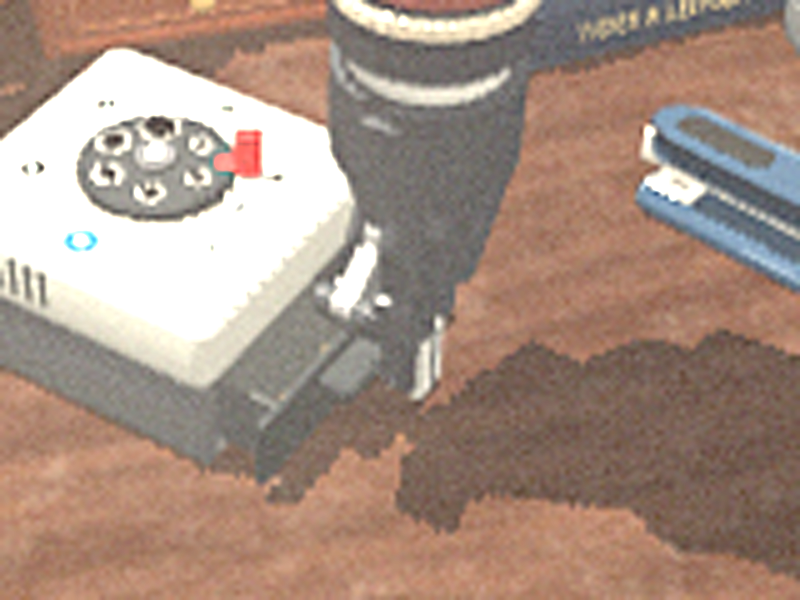

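>>> jog_arm --rows "0 0 0 0.003 0.0005 0 -1;0 0 0 0.006 0.001 0 -1;0 0 0 0.009 0.0015 0 -1;0 0 0 0.012 0.002 0 -1;0 0 0 0.014 0.0025 0 -1;0 0 0 0.014 0.0025 0 -1"

```text
t: 6.5
ee_pos: [0.4567, 0.0704, -0.0078]
ee_rot: [0.452, 0.544, -0.544, -0.452]
force: [-0.1, 0.4, -0.8]
width: 0.0001
```

```bash
cat > look.py <<'E'
from h import *
import sys
o=arm.get_obs();e=o['ee_pos'];print(e,o['force'],o['t'])
im=get_image('scene');cv2.imwrite(f'pics/s{sys.argv[1]}f.png',im)
a=cv2.resize(im[150:270,260:420],None,fx=5,fy=5,interpolation=cv2.INTER_CUBIC);cv2.imwrite(f'pics/s{sys.argv[1]}c.png',cv2.convertScaleAbs(a,alpha=2,beta=20))
E
python3 look.py 6
```

```text
[ 0.45666703  0.07039181 -0.00784177] [-0.07324105  0.40019162 -0.78435168] 6.5
```

View pics/s6c.png

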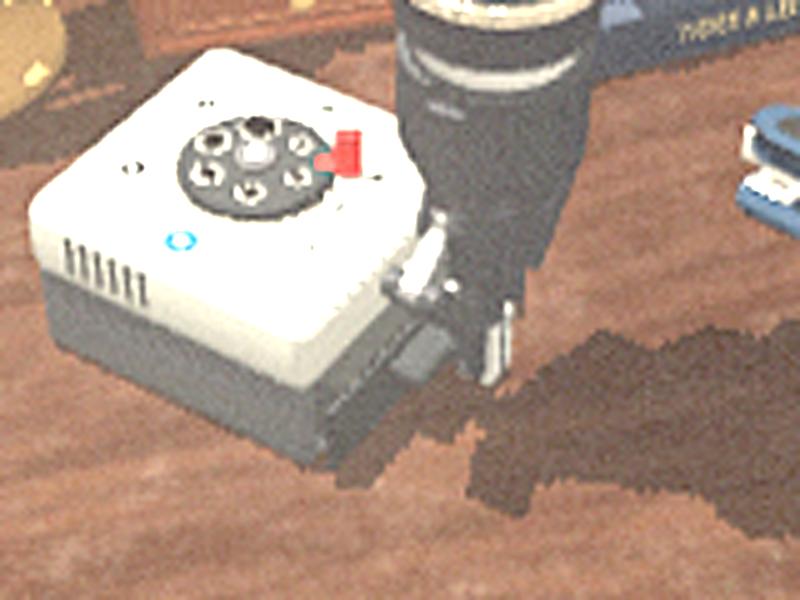

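>>> jog_arm --rows "0 0 0 0.001 0 0 -1;0 0 0 0.002 0.0005 0 -1;0 0 0 0.003 0.0005 0 -1;0 0 0 0.003 0.0005 0 -1"

```text
t: 6.95
ee_pos: [0.4593, 0.0709, -0.0079]
ee_rot: [0.452, 0.544, -0.544, -0.452]
force: [-0.5, -0.1, 0.4]
width: -0.0
```

>>> jog_arm --rows "0 0 0 0.001 0 0 -1;0 0 0 0.001 0 0 -1"

```text
t: 7.15
ee_pos: [0.4602, 0.0709, -0.0079]
ee_rot: [0.452, 0.544, -0.544, -0.452]
force: [-0.8, -0.4, -0.7]
width: -0.0002
```

>>> jog_arm --rows "0 0 0 0.001 0 0 -1;0 0 0 0.001 0 0 -1"

```text
t: 7.35
ee_pos: [0.4612, 0.0709, -0.0079]
ee_rot: [0.452, 0.544, -0.544, -0.452]
force: [-0.4, 0.3, -0.4]
width: -0.0001
```

```bash
python3 look.py 7
```

```text
[ 0.46122551  0.07087225 -0.00790646] [-0.42441434  0.28924817 -0.40630033] 7.35
```

View pics/s7c.png

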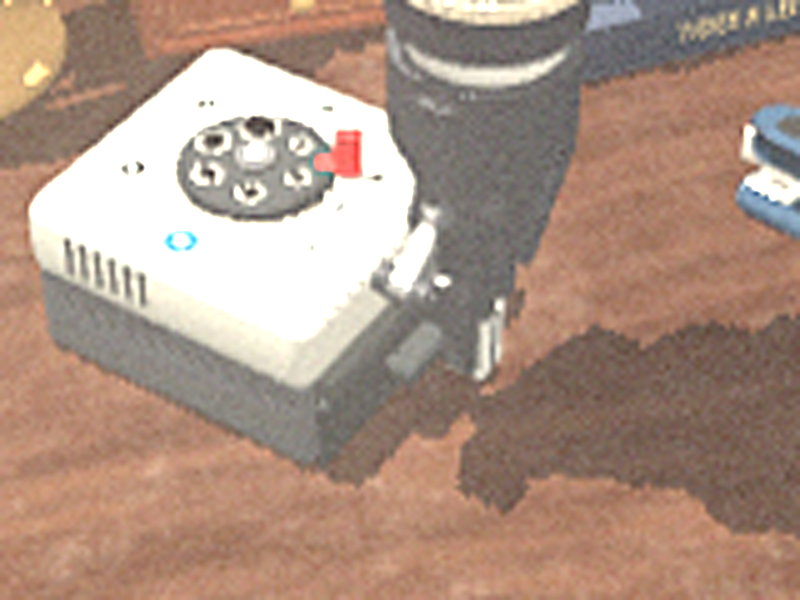

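>>> jog_arm --rows "0 0 0 0.001 0 0 -1;0 0 0 0.001 0 0 -1"

```text
t: 7.6
ee_pos: [0.4623, 0.0708, -0.0079]
ee_rot: [0.452, 0.544, -0.544, -0.452]
force: [0.4, -1.1, 0.4]
width: -0.0001
```

>>> jog_arm --rows "0 0 0 0.001 0 0 -1;0 0 0 0.001 0 0 -1"

```text
t: 7.8
ee_pos: [0.4633, 0.0708, -0.0079]
ee_rot: [0.452, 0.544, -0.544, -0.452]
force: [-0.7, 0.1, -0.8]
width: -0.0001
```

>>> jog_arm --rows "0 0 0 0.001 0 0 -1;0 0 0 0.001 0 0 -1"

```text
t: 8.0
ee_pos: [0.4643, 0.0708, -0.0079]
ee_rot: [0.452, 0.544, -0.544, -0.452]
force: [-1.1, -0.6, 0.3]
width: -0.0003
```

```bash
python3 look.py 8; python3 -c "
import cv2
a=cv2.imread('pics/s7f.png').astype(int);b=cv2.imread('pics/s8f.png').astype(int)
for n in '678':
    a=cv2.imread(f'pics/s{n}f.png')
    print(n,cv2.cvtColor(a,cv2.COLOR_BGR2GRAY)[236,310:350])
    m=cv2.inRange(cv2.cvtColor(a,cv2.COLOR_BGR2HSV),(100,120,80),(125,255,255))[190:205,285:305];mm=cv2.moments(m);print(mm['m10']/mm['m00'],mm['m01']/mm['m00'])"
```

```text
[ 0.46428718  0.07084196 -0.00788677] [-1.07030524 -0.55316118  0.32180425] 8.0
6 [52 60 55 56 57 57 57 57 58 59 56 58 55 49 53 44 35 43 42 48 43 42 45 41
 43 49 50 50 46 51 48 48 42 60 50 47 45 44 50 47]
10.9 7.55
7 [54 58 56 57 60 62 58 59 60 56 58 56 57 48 43 44 42 50 45 48 44 47 50 47
 48 52 48 48 47 50 45 45 59 55 51 49 48 46 45 51]
10.9 7.55
8 [54 53 59 58 54 58 57 58 55 58 59 58 54 44 46 43 49 45 44 43 47 54 48 48
 48 41 51 51 47 48 52 45 55 57 51 49 48 58 54 68]
10.9 7.55
```

View pics/s8c.png

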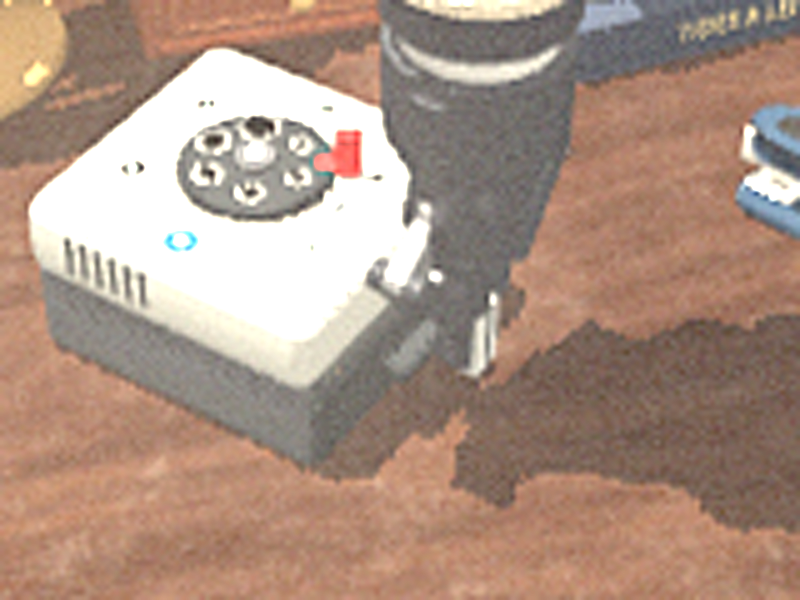

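>>> jog_arm --rows "0 0 0 0.001 0 0 -1;0 0 0 0.001 0 0 -1"

```text
t: 8.25
ee_pos: [0.4653, 0.0709, -0.0079]
ee_rot: [0.452, 0.544, -0.544, -0.452]
force: [-0.7, 0.2, 0.2]
width: 0.0002
```

>>> jog_arm --rows "0 0 0 0.0005 0 0 -1;0 0 0 0.0005 0 0 -1"

```text
t: 8.45
ee_pos: [0.4654, 0.0708, -0.0079]
ee_rot: [-0.452, -0.544, 0.544, 0.452]
force: [-2.4, -0.4, 1.2]
width: 0.0001
```

>>> jog_arm --rows "0 0 0 0.0005 0 0 -1;0 0 0 0.0005 0 0 -1"

```text
t: 8.65
ee_pos: [0.4654, 0.0708, -0.008]
ee_rot: [-0.452, -0.543, 0.544, 0.452]
force: [-4.7, 0.2, 3.2]
width: 0.0001
```

>>> jog_arm --rows "0 0 0 -0.02 -0.004 0 -1;0 0 0 -0.04 -0.007 0 -1;0 0 0 -0.04 -0.007 0.04 -1;0 0 10 -0.04 -0.007 0.08 -1;0 0 18 -0.04 -0.007 0.118 -1;0 0 26 0 -0.015 0.118 -1;0 0 30 0.04 -0.02 0.118 -1;0 0 30 0.075 -0.022 0.118 -1;0 0 30 0.0915 -0.023 0.118 -1;0 0 30 0.0915 -0.023 0.1 -1;0 0 30 0.0915 -0.023 0.09 -1;0 0 30 0.0915 -0.023 0.09 -1"

```text
t: 9.85
ee_pos: [0.5564, 0.0479, 0.0806]
ee_rot: [-0.295, -0.642, 0.643, 0.297]
force: [0.2, 0.6, -0.5]
width: -0.0003
```

```bash
python3 look.py 9
python3 - <<'E'
from h import *
cv2.imwrite('pics/t9.png',cv2.resize(get_image('top')[110:260,250:450],None,fx=4,fy=4))
E
```

```text
[0.55636575 0.04786196 0.08064612] [ 0.21617627  0.61398828 -0.5356419 ] 9.85
```

View pics/s9c.png

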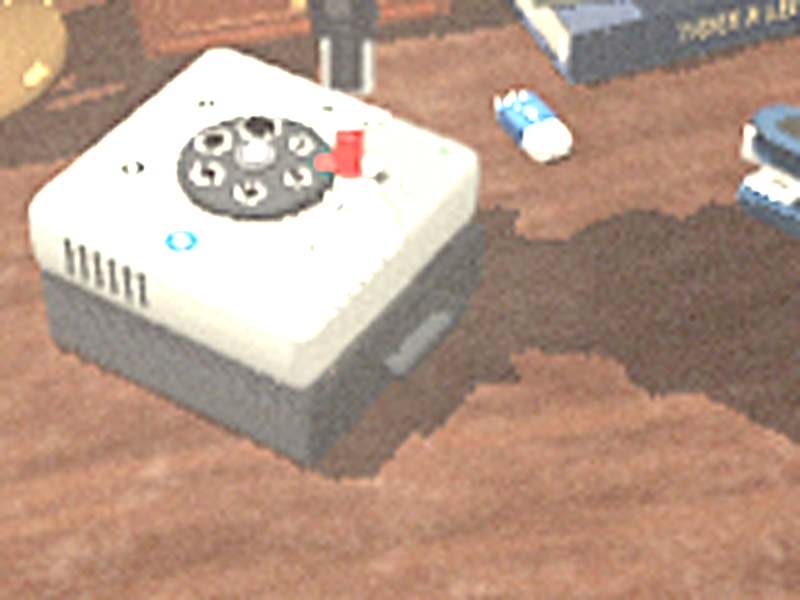

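View pics/t9.png

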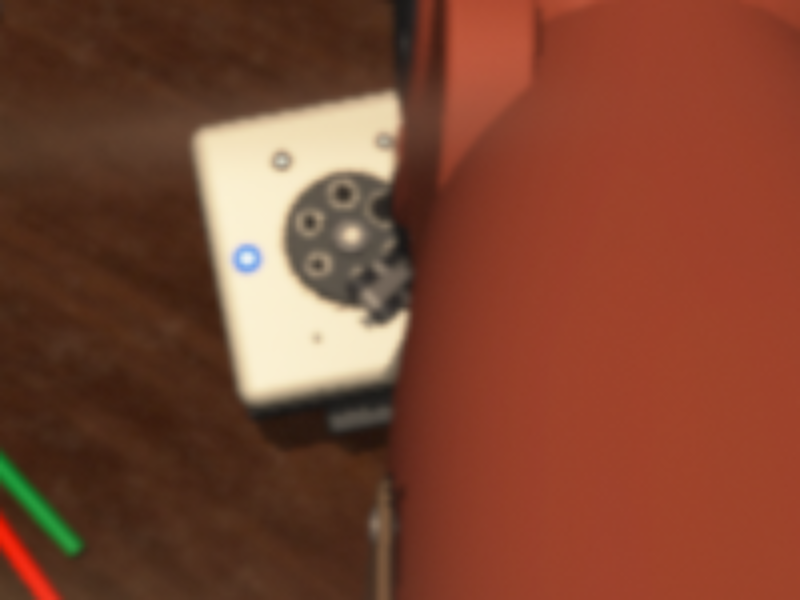

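Run:
```python
from h import *
e=arm.get_obs()['ee_pos']
t=np.radians(310.5)
for dz in(.033,.037,.041):
  print(dz,proj('scene',e+[0,0,dz]),[proj('scene',e+[s*a*np.cos(t)+b*np.cos(t+1.57),s*a*np.sin(t)+b*np.sin(t+1.57),dz]).round(1) for s in(-1,1) for a in(.008,) for b in(-.011,.011)])
```

```text
0.033 [328.96945755 167.53971723] [array([333.8, 169.9]), array([323.7, 169.6]), array([334.2, 165.5]), array([324.2, 165.2])]
0.037 [328.95955957 166.06823479] [array([333.8, 168.4]), array([323.7, 168.1]), array([334.2, 164. ]), array([324.2, 163.7])]
0.041 [328.94960421 164.58822259] [array([333.8, 167. ]), array([323.6, 166.6]), array([334.2, 162.6]), array([324.2, 162.2])]
```

Run:
```python
import cv2
im=cv2.imread('pics/s9f.png')[140:190,300:370]
cv2.imwrite('pics/s9z.png',cv2.convertScaleAbs(cv2.resize(im,None,fx=11,fy=11,interpolation=cv2.INTER_NEAREST),alpha=2,beta=20))
```

```text
(no output)
```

View pics/s9z.png

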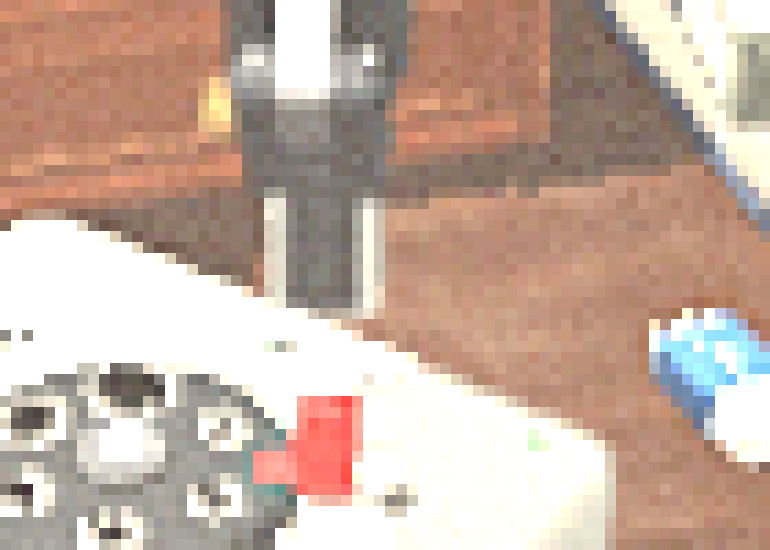

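>>> jog_arm --rows "0 0 0 0 0 -0.008 -1;0 0 0 0 0 -0.016 -1;0 0 0 0 0 -0.016 -1;0 0 0 -0.0025 0.003 -0.016 -1;0 0 0 -0.005 0.006 -0.016 -1;0 0 0 -0.005 0.006 -0.016 -1"

```text
t: 10.55
ee_pos: [0.5523, 0.0544, 0.0663]
ee_rot: [0.296, 0.642, -0.642, -0.296]
force: [-0.1, 0.3, 1.1]
width: 0.0002
```

```bash
python3 look.py 10
python3 - <<'E'
from h import *
from scipy.spatial.transform import Rotation as R
o=arm.get_obs();e=o['ee_pos'];c=np.array([.5705,.0935]);m=R.from_quat(o['ee_rot']).as_matrix();print('jaw',np.degrees(np.arctan2(m[1,0],m[0,0])))
p=e[:2]-c;print(p)
for d in range(-5,-105,-5):
    a=np.radians(d);q=np.array([[np.cos(a),-np.sin(a)],[np.sin(a),np.cos(a)]])@p-p;print(d,q.round(4))
E
```

```text
[0.55232056 0.05435086 0.06633822] [-0.08032609  0.28659805  1.05282886] 10.55
jaw 130.5372591030891
[-0.01790145 -0.03934121]
-5 [-0.0034  0.0017]
-10 [-0.0066  0.0037]
-15 [-0.0096  0.006 ]
-20 [-0.0124  0.0085]
-25 [-0.0149  0.0113]
-30 [-0.0173  0.0142]
-35 [-0.0193  0.0174]
-40 [-0.0211  0.0207]
-45 [-0.0226  0.0242]
-50 [-0.0237  0.0278]
-55 [-0.0246  0.0314]
-60 [-0.0251  0.0352]
-65 [-0.0253  0.0389]
-70 [-0.0252  0.0427]
-75 [-0.0247  0.0465]
-80 [-0.024   0.0501]
-85 [-0.0229  0.0537]
-90 [-0.0214  0.0572]
-95 [-0.0197  0.0606]
-100 [-0.0177  0.0638]
```

View pics/s10c.png

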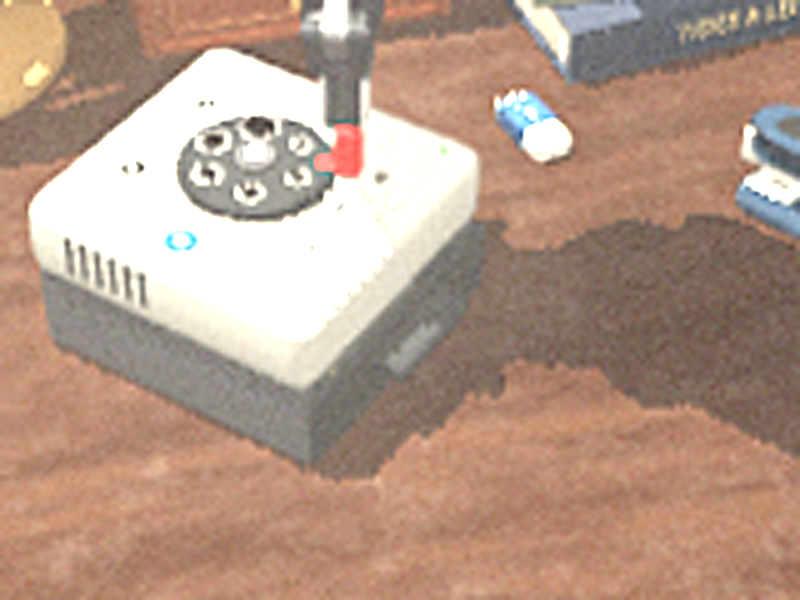

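>>> jog_arm --rows "0 0 -5 -0.0034 0.0017 0 -1;0 0 -10 -0.0066 0.0037 0 -1;0 0 -15 -0.0096 0.006 0 -1;0 0 -20 -0.0124 0.0085 0 -1;0 0 -20 -0.0124 0.0085 0 -1"

```text
t: 11.1
ee_pos: [0.5403, 0.0624, 0.0664]
ee_rot: [0.404, 0.581, -0.581, -0.403]
force: [-0.3, 0.1, -0.3]
width: 0.0004
```

```bash
python3 look.py 11
```

```text
[0.54034704 0.06239418 0.06636353] [-0.317314    0.0760295  -0.27972207] 11.1
```

View pics/s11c.png

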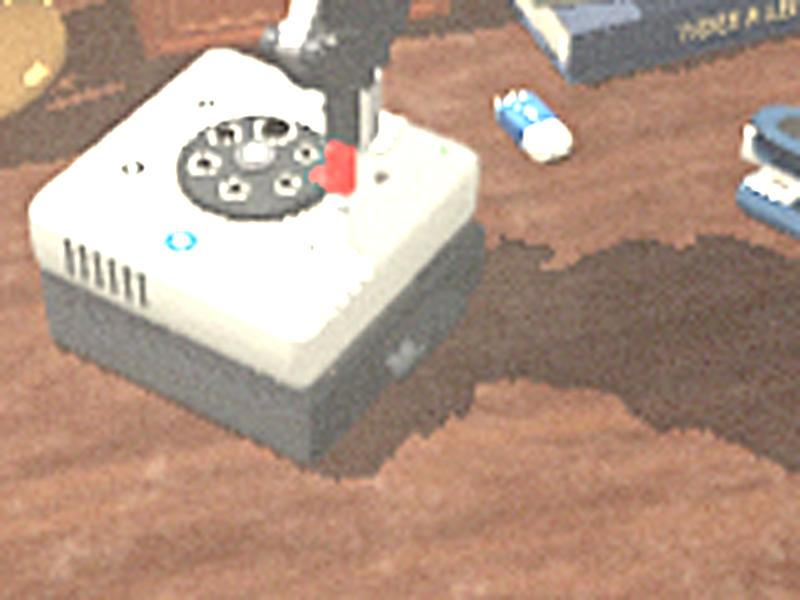

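>>> jog_arm --rows "0 0 -5 -0.0025 0.0028 0 -1;0 0 -10 -0.0049 0.0057 0 -1;0 0 -15 -0.0069 0.0089 0 -1;0 0 -20 -0.0087 0.0122 0 -1;0 0 -20 -0.0087 0.0122 0 -1"

```text
t: 11.65
ee_pos: [0.5315, 0.0748, 0.0661]
ee_rot: [0.497, 0.503, -0.503, -0.497]
force: [-1.1, -0.8, 0.9]
width: 0.0
```

```bash
python3 look.py 12
```

```text
[0.53147046 0.0748275  0.06614907] [-1.0500536  -0.78328612  0.85931486] 11.65
```

View pics/s12c.png

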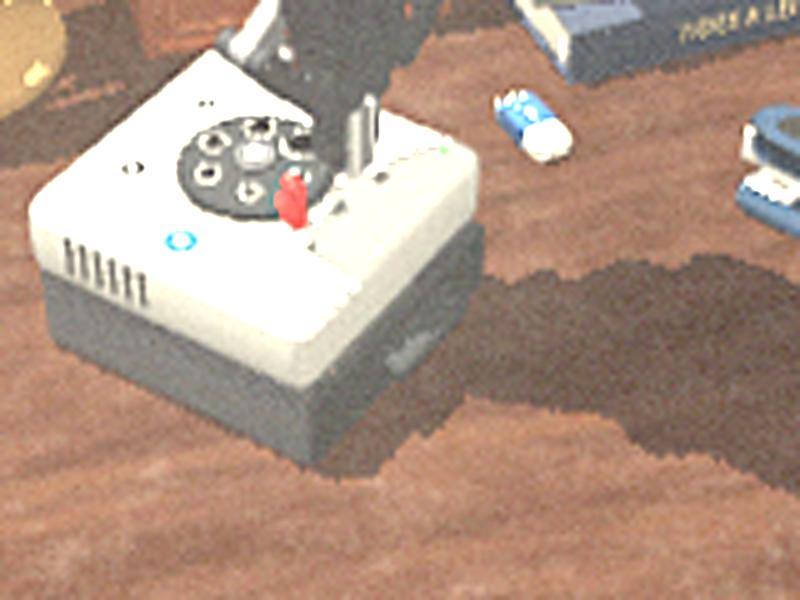

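>>> jog_arm --rows "0 0 -5 -0.0015 0.0035 0 -1;0 0 -10 -0.0026 0.0071 0 -1;0 0 -15 -0.0035 0.0107 0 -1;0 0 -20 -0.004 0.0145 0 -1;0 0 -25 -0.0042 0.0182 0 -1;0 0 -30 -0.0041 0.022 0 -1;0 0 -35 -0.0036 0.0258 0 -1;0 0 -40 -0.0029 0.0294 0 -1;0 0 -45 -0.0018 0.033 0 -1;0 0 -45 -0.0018 0.033 0 -1"

```text
t: 12.7
ee_pos: [0.53, 0.1076, 0.0661]
ee_rot: [0.652, 0.274, -0.274, -0.652]
force: [0.5, 0.4, 0.7]
width: 0.0001
```

```bash
python3 look.py 13
```

```text
[0.53003678 0.10759059 0.06611765] [0.49396968 0.41001067 0.67936252] 12.7
```

View pics/s13c.png

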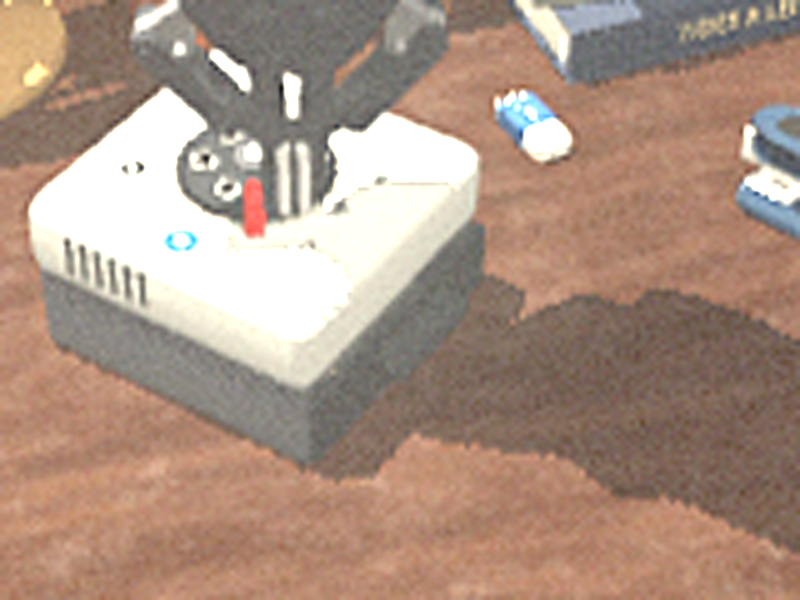

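>>> jog_arm --rows "0 0 -5 0.0015 0.0035 0 -1;0 0 -10 0.0032 0.0069 0 -1;0 0 -15 0.0052 0.0101 0 -1;0 0 -15 0.0052 0.0101 0 -1"

```text
t: 13.15
ee_pos: [0.5352, 0.1177, 0.0661]
ee_rot: [-0.682, -0.187, 0.187, 0.682]
force: [0.2, -0.3, -0.0]
width: -0.0002
```

```bash
python3 look.py 14
```

```text
[0.53523721 0.11770805 0.06614196] [ 0.17707171 -0.27764261 -0.01895918] 13.15
```

View pics/s14c.png

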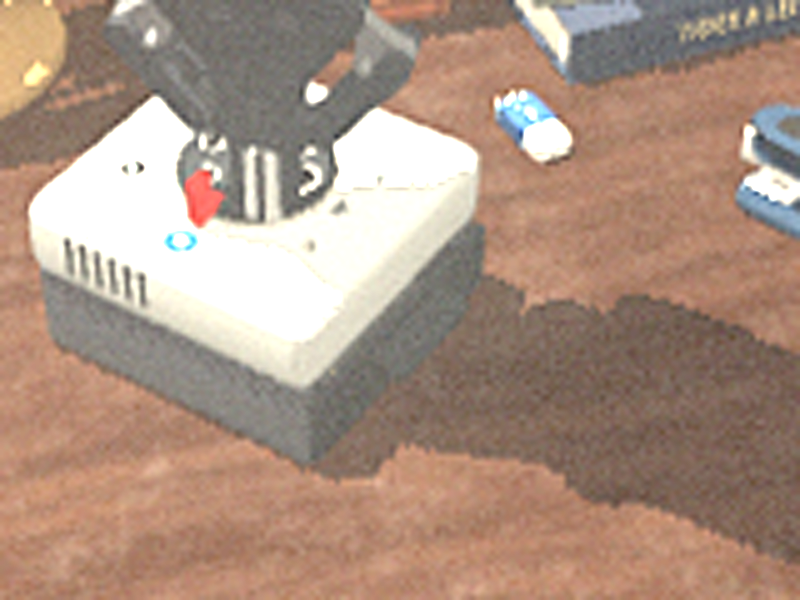

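>>> jog_arm --rows "0 0 0 -0.004 -0.002 0.01 -1;0 0 0 -0.004 -0.002 0.04 -1;0 0 0 -0.004 -0.002 0.08 -1;0 0 0 -0.02 -0.02 0.12 -1;0 0 0 -0.05 -0.05 0.14 -1;0 0 0 -0.08 -0.09 0.14 -1;0 0 0 -0.11 -0.13 0.14 -1;0 0 0 -0.13 -0.17 0.14 -1;0 0 0 -0.15 -0.21 0.14 -1;0 0 0 -0.17 -0.25 0.14 -1;0 0 0 -0.17 -0.25 0.14 -1"

```text
t: 14.3
ee_pos: [0.3627, -0.1364, 0.2069]
ee_rot: [0.683, 0.185, -0.185, -0.682]
force: [-0.4, 0.2, -0.1]
width: 0.0001
```

```bash
python3 look.py 15;python3 - <<'E'
from h import *
im=get_image('top');cv2.imwrite('pics/t15.png',im)
cv2.imwrite('pics/t15c.png',cv2.resize(im[115:235,280:395],None,fx=5,fy=5,interpolation=cv2.INTER_CUBIC))
E
```

```text
[ 0.36270533 -0.13637258  0.20688053] [-0.41295395  0.17952716 -0.13637277] 14.3
```

View pics/s15c.png

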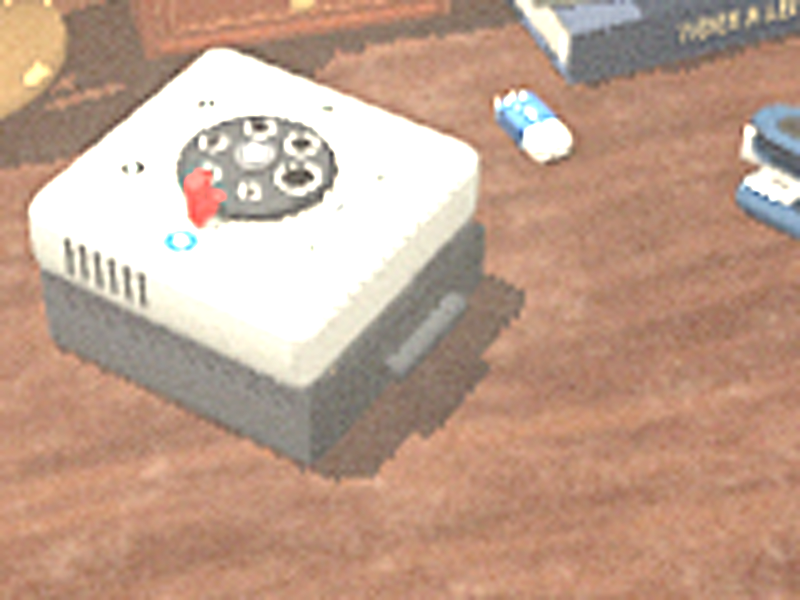

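View pics/t15c.png

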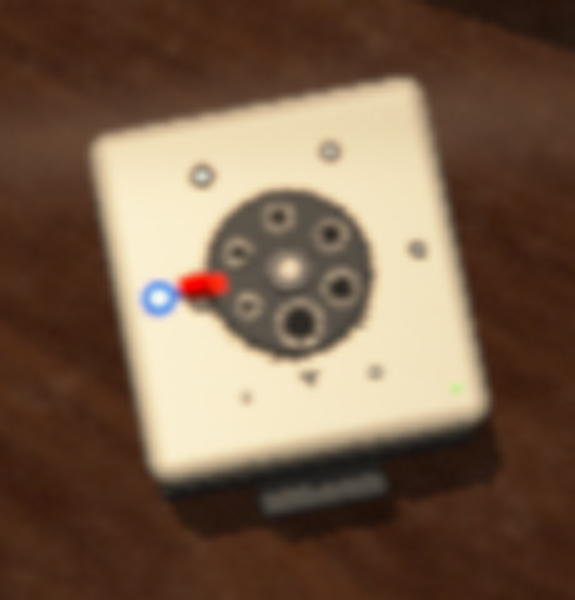

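View pics/s15f.png

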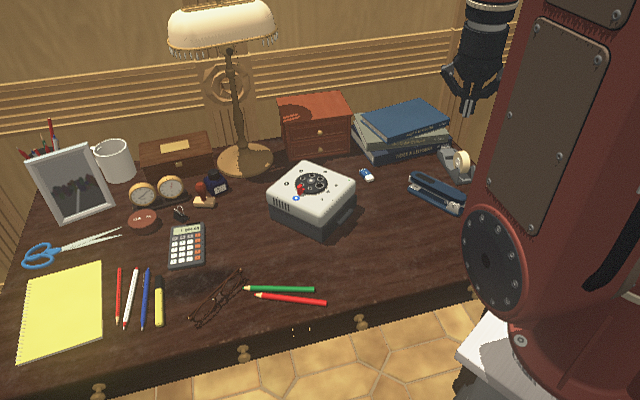

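Run:
```python
from h import *
c=np.array([.5705,.0935]);y=np.radians(10.46);ex=np.array([np.cos(y),np.sin(y)]);ey=np.array([-ex[1],ex[0]])
im=cv2.imread('pics/t15.png');sc=cv2.imread('pics/s15f.png')
for n,i,b in(('top',im,(285,120,390,200)),('scene',sc,(255,150,355,200))):
  for a,p,s in blobs(i,(0,150,90),(8,255,255),b)+blobs(i,(172,150,90),(180,255,255),b):
    q=ray(n,*p,.108)[:2]-c;print(n,a,np.hypot(*q),np.degrees(np.arctan2(q@ey,q@ex))-90)
for s in [(264,515),(386,492)]:
    q=ray('top',s[0]/5+279.6,s[1]/5+114.6,.039)[:2]-c;print('lip',q@ex,q@ey)
# shift of sharpener deck
a=cv2.cvtColor(cv2.imread('pics/top0.png'),cv2.COLOR_BGR2GRAY)[118:160,290:385].astype('f4');b=cv2.cvtColor(im,cv2.COLOR_BGR2GRAY)[118:160,290:385].astype('f4')
print(cv2.phaseCorrelate(a,b,cv2.createHanningWindow(a.shape[::-1],cv2.CV_32F)))
```

```text
top 43 0.03559295347057335 3.301975580450801
scene 54 0.044424945654256476 7.347978721312117
lip -0.09410554294251047 0.027038180774250437
lip -0.09443018327163992 -0.026566617760294273
((0.0350945152739115, 0.6688216626064332), 0.9458092618871619)
```

Run:
```python
from h import *
a=cv2.imread('pics/top0.png');b=cv2.imread('pics/t15.png')
for n,(x0,y0,x1,y1) in dict(deckUL=(294,125,330,155),deckR=(350,128,385,175),blue=(303,166,317,182),bgstill=(480,120,570,190)).items():
    t=cv2.resize(a[y0:y1,x0:x1],None,fx=8,fy=8,interpolation=3);s=cv2.resize(b[y0-3:y1+3,x0-3:x1+3],None,fx=8,fy=8,interpolation=3)
    r=cv2.matchTemplate(s,t,cv2.TM_CCOEFF_NORMED);_,m,_,l=cv2.minMaxLoc(r);print(n,m,np.array(l)/8-3)
```

```text
deckUL 0.9999417662620544 [0. 0.]
deckR 0.9993389248847961 [0. 0.]
blue 0.9069970846176147 [0. 0.]
bgstill 0.999019980430603 [0. 0.]
```

Sharpener has not moved, the drawer is shut and the dial is clicked in at blue. Handing in.

Run:
```python
from plant import arm,order
print(order.job_done(),arm.get_obs()['t'])
```

```text
the job is handed in; nothing more can be done
the job is handed in; nothing more can be done
```

The sharpener is set for thick pencils: the drawer is shut and the size dial is clicked in with its tab at the blue dot. I pushed the drawer first, with shut fingers on its lip, until it met its stop at about 5 N. Then I pushed the red tab clockwise through two clicks, backed the arm away, and handed the job in at about 14.5 s of the 48 s allowed.

**Last checks, from the top and scene pictures with the arm clear:**
- **Drawer:** the front edge of the lip is 94 mm in front of the sharpener's origin; fully shut is 95 mm.
- **Dial:** the dial's holes sit where they did in the starting click position, to within about 2 px in the 5× enlarged picture, and the tab points at the blue dot.
- **Sharpener:** patches of the deck and the blue dot show no shift (0 px). The pencils, spectacles, stapler and eraser look untouched in the scene picture, but I did not measure them.

**What disagreed:**
- **Fingertip height:** the reported TCP lay about 37 mm below the fingertips I saw in both the scene and wrist cameras. Lowering it past desk level without contact confirmed this, so I corrected every height for it.
- **Tab angle:** the red-blob reading gave 3° from the top camera and 7° from the scene camera, instead of 0°. I put this down to the mask catching the fin's side faces, because the hole positions show the dial is in its click.
- **Deck shift:** one rough correlation over the deck gave 0.7 px, but its window included the turned dial. The patch matching above replaced it.

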